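# Make up two counter kits from the stock

### The job

Make up the two kits ordered at the counter. Blue tray: the orange-handled screwdriver, laid lengthwise in the long bay, and the padlock, standing in a small bay. Yellow tray: the multi-tool, laid lengthwise in the long bay, and the headlamp and the red battery, each standing in a small bay of its own. Everything ends flat on the tray floor, the same way up as it is now, wholly inside its bay; leave the black-handled screwdriver and the black-and-yellow battery where they are.

Things in the scene. Friction and masses are not known exactly. Their poses are not given: they have to be found in the camera images.
- driver_orange: screwdriver with an orange handle, lying, 20 x 150 x 20 mm. Origin: underside, middle of its length; long axis y, z up. Handle (20 mm wide and high) from y +3 to +75 mm: grip it there across x, best at y +37 mm, where it balances; the thin shaft points to -y. To be moved to the blue tray.
- padlock: brass padlock standing on its base, 16 (x) x 38 (y) x 53 (z) mm; the solid body is the lower 30 mm, the shackle above it: grip the body across x. Origin: centre of its underside; z up. To be moved to the blue tray.
- multitool: folded black and silver multi-tool, lying, 18 (x) x 104 (y) x 17 (z) mm; grip across x. Origin: centre of its underside; z up. To be moved to the yellow tray.
- headlamp: small grey-brown and black headlamp without strap, round white lens in front and orange button on top, standing, 35 (x) x 54 (y) x 36 (z) mm; its body spans x -14 to +18 mm; grip across x. Origin: centre of its underside; z up. To be moved to the yellow tray.
- battery_red: red battery with a white lower end, standing upright, 15 mm across, 50 mm high. Origin: centre of its underside; z up. To be moved to the yellow tray.
- driver_black: screwdriver with a black handle, lying, 20 x 135 x 20 mm, long axis y, handle from y -4 to +68 mm. Origin: underside, middle of its length. Not wanted: leave it alone.
- battery_black: black battery with a yellow lower end, standing upright, 15 mm across, 50 mm high. Origin: centre of its underside; z up. Not wanted: leave it alone.
- tray_blue: blue plastic kit tray, fixed, 184 (x) x 200 (y) mm plus a 14 mm lip at each y end; walls 4 mm thick, 16 mm high, floor 3 mm thick, dividers 15 mm high. Origin: centre of underside; z up. Long bay on the -x side: centre x -45, y 0 mm, inside 86 (x) x 192 (y) mm. Two small bays on the +x side: centres x +45, y +49 and x +45, y -49 mm, inside 86 (x) x 94 (y) mm each.
- tray_yellow: yellow plastic kit tray, fixed, 184 (x) x 200 (y) mm plus a 14 mm lip at each y end; walls 4 mm thick, 16 mm high, floor 3 mm thick, dividers 15 mm high. Origin: centre of underside; z up. Long bay on the -x side: centre x -45, y 0 mm, inside 86 (x) x 192 (y) mm. Two small bays on the +x side: centres x +45, y +49 and x +45, y -49 mm, inside 86 (x) x 94 (y) mm each.
Things that resemble listed ones, but are neither listed nor needed, are in the scene too. There is more than one size of the headlamp; the job needs the smallest. There is more than one size of the driver_orange; the job needs the larger.

How it is judged:
By the outcome, as a careful person would: the job done as asked, in the order asked, and still so for the second after the job is handed in, with the robot touching nothing.
It also fails if it takes over 120 s, if anything falls off the work surface, if the arm or the gripper's body presses on something with over 40 N, if the wrist force passes 120 N, or if a joint passes its speed limit or range.

### The arm

A 7-joint arm with a two-finger parallel gripper is mounted at the origin on a cart in front of the work surface, level with it; the furniture and walls round the work are solid. World frame = base frame: x ahead of the robot, y to its left, z up, the work surface at z = 0. Lengths are in mm, angles in rad, forces in N, time in s.
With the tool pointing down it reaches from about 350 to 900 mm from the base axis. Payload 8.1 kg.
Tool frame: the origin (TCP) lies on the centre line of the jaws, within the pads' length; the fingertips stand 25 mm ahead of it and the grasp point (between the pads) lies 6 mm ahead of it; z points along the fingers, y is the line along which they close (so a half turn about z gives the same grasp; the last joint's range is limited). The gripper opens to 92 mm and grips with 3 to 60 N. Pads are 19 mm wide; open, the fingers measure 130 mm over their backs; the gripper's body (75 mm by 190 mm) begins 47 mm behind the grasp point.
Start: joints at [-1.411, 0.434, 0.025, 1.573, -0.012, 1.134, -0.075], TCP at [162.392, 603.547, 251.742] pointing down, gripper open.
Joint ranges: [-2.62, 2.62], [-0.44, 2.09], [-1.27, 1.32], [0.08, 2.57], [-1.32, 4.46], [0.12, 2], [-2.74, 2.74]. Speed limits (rad/s): [2.22, 2.22, 3.01, 3.01, 3.14, 3.14, 3.14].

### API

Orientations are given as a unit quaternion [w, x, y, z].
In Python, from station import status, camera, calibration, job gives the robot as it stands. The module is installed in compiled form; this text tells all that it offers.
- The arm moves only by the tool move_arm, never from a script. Its argument "increments" is a list of rows, each an object with "gripper": the opening, from -1 (shut) to 1 (fully open); "travel": the shift along the tool's x, y, z in cm, a list of three; "twist": the turn, a rotation vector about the tool's x, y, z in rad, a list of three. In form: [{"gripper": gripper, "travel": [x, y, z], "twist": [wx, wy, wz]}, ...]. A call has 1 to 20 rows; each row is the pose to reach, as a shift and turn from the pose commanded when the call began, along the tool's axes at that moment; what a row does not reach only later rows make up. A row lasts 1/10 s, in which the tool goes at most 50 mm and 8.59 degrees, less where a joint would pass 70% of its speed; a pose out of reach is approached as far as the arm can. A call with a gripper value outside its range is refused whole. The fingers move at their own pace and stop on an object; "squeeze" is the grip in N (left out, the last holds). Time passes only in rows, so rows that repeat a pose let the fingers close. It gives the time, the measured TCP pose, the force, the opening and the grip force at its end, in the units of the state.
- status.sense(): the state, without advancing time (a new reading comes with each control period).
- camera(name): name is "side" or "top" or "wrist"; returns the picture (420x560x3 uint8, red, green, blue); there is no depth.
- calibration(name): a dict with "fx", "fy", "cx", "cy" (pixels), "view" (4x4, takes a point from world to camera coordinates). Camera axes: x right, y up, looking along -z (the intrinsics and any distortion apply to the point x, -y, -z); pixel columns grow to the right and rows downward; lengths in mm; the calibration is good to about 2 mm. A picture is of the moment at which its call begins: read the wrist's pose just before it. calibration takes no time and is no camera call; for the wrist camera it gives the pose at the moment of the call.
- job.sign_off(): hands the job in; it is judged then, once.
The state is a dict: "time_s": time; "joint_positions": joint angles; "joint_velocities": joint speeds; "joint_torque": joint torques, N m; "position": TCP position; "eef_rot": TCP orientation; "contact_force": force on the tool from outside, world axes, zero at the start; "moment": the same for the moment, N m; "finger_gap": finger opening in mm; "grip_force": force on a finger pad.
Only numpy, scipy, OpenCV 4.12 (cv2) and the standard library are available. Lean on these libraries where they do the work, as an engineer would, in place of code of your own. Each camera call takes 0.05 s, during which the arm holds its last target. There are 200 camera calls.

## Working session

There is one attempt and no reset: what is moved stays moved. The work goes in short steps, Python scripts to look and compute and a tool call to move; the robot and the scene stay as the last step left them, time stands still between calls to the robot, and variables do not carry over. Pictures are saved under pics/ and viewed, at most 14 in all, crops included, and the job is handed in when it is done.

Besides the shell and the picture viewer there is one more tool, called after "Emit:" as a command line: name --argument value ..., lists and objects as JSON in quotes. move_arm: Moves the arm, as the interface text tells. Its arguments: {"type":"object","properties":{"increments":{"type":"array","items":{"type":"object","properties":{"gripper":{"type":"number"},"travel":{"type":"array","items":{"type":"number"}},"twist":{"type":"array","items":{"type":"number"}}}}},"squeeze":{"type":"number"}},"required":["increments"]}

```bash
mkdir -p pics; python3 - <<'E'
from station import status,camera,calibration,job
import cv2,numpy as np
s=status.sense();print({k:s[k] for k in('time_s','position','eef_rot','finger_gap','contact_force')})
for n in('top','side','wrist'):
    c=calibration(n);print(n,c)
    im=camera(n);cv2.imwrite(f'pics/{n}0.png',im[:,:,::-1])
E
```

```text
{'time_s': 0.0, 'position': array([162.295304  , 603.08979443, 250.95495824]), 'eef_rot': array([-3.22794483e-05,  1.31068093e-01,  9.91373073e-01, -7.63997628e-04]), 'finger_gap': 91.86552670503372, 'contact_force': array([-0.23540702, -0.12572124,  0.31834139])}
top {'fx': 497.5625392637876, 'fy': 497.5625392637876, 'cx': 283.13317968929874, 'cy': 217.35954238928025, 'view': array([[-2.83058236e-02, -9.98499293e-01, -4.68822106e-02,
        -2.77236078e+00],
       [ 9.86013094e-01, -3.55967945e-02,  1.62822131e-01,
        -6.01029531e+02],
       [-1.64246639e-01, -4.16176590e-02,  9.85540974e-01,
        -1.07340988e+03],
       [ 0.00000000e+00,  0.00000000e+00,  0.00000000e+00,
         1.00000000e+00]])}
side {'fx': 510.75013200251954, 'fy': 510.75013200251954, 'cx': 269.72743311180466, 'cy': 210.4270261411587, 'view': array([[-7.39483502e-01,  6.72867459e-01,  2.03355236e-02,
         4.54121797e+02],
       [-4.55598013e-01, -5.22485457e-01,  7.20721443e-01,
         2.35510933e+02],
       [ 4.95575021e-01,  5.23696792e-01,  6.92926452e-01,
        -1.64761914e+03],
       [ 0.00000000e+00,  0.00000000e+00,  0.00000000e+00,
         1.00000000e+00]])}
wrist {'fx': 334.1491458828323, 'fy': 334.1491458828323, 'cx': 276.44058072610494, 'cy': 205.0794748453966, 'view': array([[ 2.60937182e-01,  9.65354837e-01, -1.35104193e-03,
        -6.24209190e+02],
       [-9.17389948e-01,  2.47536031e-01, -3.11643380e-01,
         3.87807562e+01],
       [-3.00512012e-01,  8.25587776e-02,  9.50198179e-01,
        -3.92351987e+02],
       [ 0.00000000e+00,  0.00000000e+00,  0.00000000e+00,
         1.00000000e+00]])}
```

View pics/top0.png

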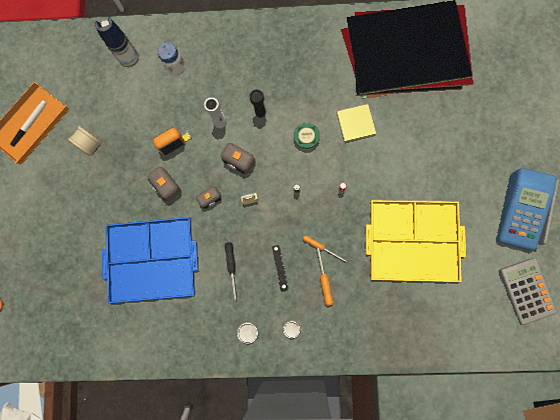

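View pics/side0.png

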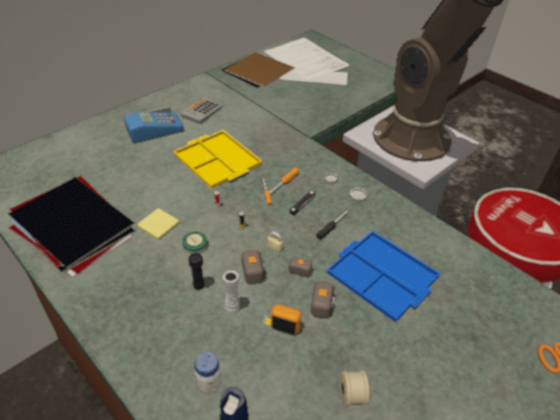

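Top view: blue tray at (150,260) and yellow tray at (417,242), both with the small bays up (+x). There are three headlamps: (163,182), (237,156) and (208,197); the last is the smallest, so it is the one wanted. There are two orange drivers: handle (327,292) long, and handle (314,242) short; the first is the larger. The padlock is at (249,199), the black battery at (296,189), the red one at (342,187) and the multi-tool at (280,268). I'll confirm with an enlarged crop.

```bash
cat > h.py <<'E'
import numpy as np,cv2
from station import status,camera,calibration,job
def ray(c,p):
    V=c['view'];R=V[:3,:3];o=-R.T@V[:3,3]
    d=R.T@np.array([(p[0]-c['cx'])/c['fx'],-(p[1]-c['cy'])/c['fy'],-1.]);return o,d/np.linalg.norm(d)
def plane(c,p,z):
    o,d=ray(c,p);return o+d*(z-o[2])/d[2]
def tri(c1,p1,c2,p2):
    o,d=ray(c1,p1);q,e=ray(c2,p2)
    t=np.linalg.lstsq(np.c_[d,-e],q-o,rcond=None)[0]
    a,b=o+t[0]*d,q+t[1]*e;return (a+b)/2,np.linalg.norm(a-b)
def proj(c,X):
    x=c['view'][:3,:3]@X+c['view'][:3,3];return np.array([c['cx']+c['fx']*x[0]/-x[2],c['cy']-c['fy']*x[1]/-x[2]])
def blobs(im,lo,hi,amin=20,roi=None):
    m=cv2.inRange(cv2.cvtColor(im,cv2.COLOR_RGB2HSV),np.array(lo),np.array(hi))
    if roi: k=np.zeros_like(m);k[roi[1]:roi[3],roi[0]:roi[2]]=255;m&=k
    n,l,s,c=cv2.connectedComponentsWithStats(m)
    return m,[(s[i][:4],s[i][4],c[i],cv2.findContours((l==i).astype(np.uint8),0,2)[0][0]) for i in range(1,n) if s[i][4]>=amin]
E
python3 - <<'E'
from h import *
im=cv2.imread('pics/top0.png');cv2.imwrite('pics/crop0.png',cv2.resize(im[145:315,145:365],None,fx=3.6,fy=3.5,interpolation=2))
c=calibration('top');im=im[:,:,::-1].copy()
for n,lo,hi in(('blue',(105,150,80),(125,255,255)),('yel',(24,180,100),(33,255,255)),('or',(5,150,120),(18,255,255))):
    for b in blobs(im,lo,hi,15)[1]: 
        r=cv2.minAreaRect(b[3]);print(n,b[0],b[1],'rect px',np.round(r[0]),np.round(r[1]),round(r[2]),'world z10',plane(c,r[0],10).round())
for n,p,z in(('padlock',(249,199),25),('head',(208,197),18),('red',(342,187),45),('blk',(296,189),45),('mt',(280,268),10),('or',(327,290),10)): print(n,plane(c,p,z).round())
E
```

```text
blue [102 217  96  86] 6809 rect px [149. 260.] [79. 96.] 85 world z10 [518. 296.  10.]
yel [371 200  38   7] 49 rect px [389. 201.] [ 6. 37.] 82 world z10 [ 638. -269.   10.]
yel [410 201  18   1] 18 rect px [418. 201.] [17.  0.] 180 world z10 [ 634. -336.   10.]
yel [430 201  28   2] 35 rect px [444. 202.] [ 1. 27.] 90 world z10 [ 631. -393.   10.]
yel [455 206   1  18] 18 rect px [455. 214.] [17.  0.] -90 world z10 [ 600. -416.   10.]
yel [366 225   1  15] 15 rect px [366. 232.] [14.  0.] -90 world z10 [ 566. -211.   10.]
yel [384 227  33  14] 67 rect px [402. 238.] [11. 34.] 69 world z10 [ 549. -292.   10.]
yel [460 226   5  19] 40 rect px [462. 235.] [ 4. 18.] 6 world z10 [ 551. -428.   10.]
yel [434 231  25  11] 53 rect px [446. 240.] [10. 23.] 67 world z10 [ 541. -392.   10.]
yel [459 238   6  19] 47 rect px [462. 247.] [18.  5.] 90 world z10 [ 524. -425.   10.]
yel [443 261  18  21] 54 rect px [455. 274.] [14. 23.] 34 world z10 [ 463. -405.   10.]
yel [372 266  22  14] 45 rect px [382. 272.] [13. 21.] 90 world z10 [ 472. -243.   10.]
yel [402 279  34   2] 55 rect px [418. 280
[... 739 characters left out ...]
px [326. 289.] [32.  8.] 79 world z10 [ 438. -113.   10.]
or [535 275   6   5] 24 rect px [538. 277.] [4. 5.] 90 world z10 [ 451. -586.   10.]
or [538 282   6   5] 25 rect px [540. 284.] [4. 5.] 90 world z10 [ 436. -591.   10.]
or [541 290   6   5] 24 rect px [544. 292.] [4. 5.] 90 world z10 [ 418. -595.   10.]
or [543 297   7   5] 25 rect px [546. 299.] [4. 6.] 72 world z10 [ 401. -599.   10.]
or [  0 299   2  11] 18 rect px [  0. 304.] [ 1. 10.] 0 world z10 [426. 645.  10.]
or [546 305   7   5] 26 rect px [549. 307.] [4. 6.] 72 world z10 [ 385. -604.   10.]
padlock [651.  57.  25.]
head [661. 155.  18.]
red [ 666. -158.   45.]
blk [666. -53.  45.]
mt [490. -10.  10.]
or [ 436. -115.   10.]
```

View pics/crop0.png

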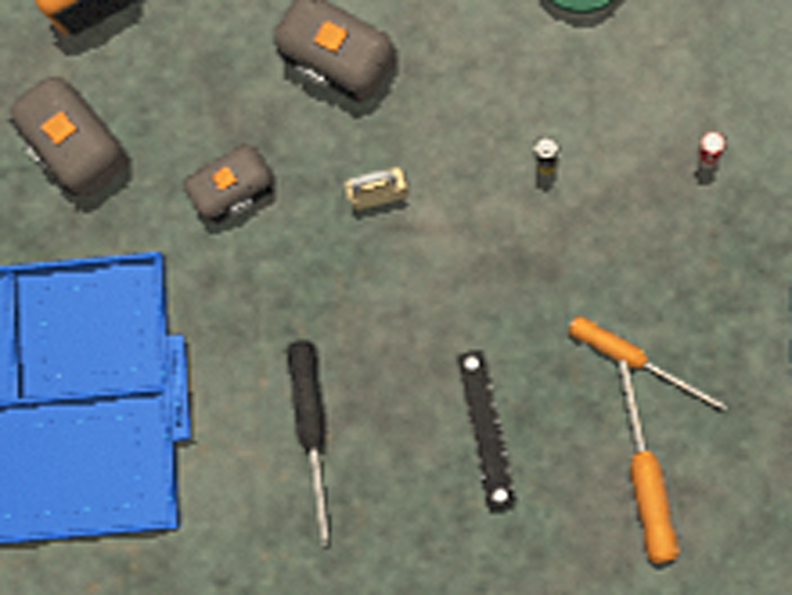

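The crop confirms it: the larger orange driver has its handle at crop (652,508) and its tip near the short one's handle (606,340). The smallest headlamp is at (230,185), the padlock at (376,187), the red battery at (710,148) and the black/yellow one at (545,160). Next I'll move the wrist camera over the scene.

Emit:
move_arm --increments '[{"gripper": 1,"travel": [-51.5,-38.2,-4.8],"twist": [0,0,1.305]},{"gripper": 1,"travel": [-51.5,-38.2,-4.8],"twist": [0,0,1.305]},{"gripper": 1,"travel": [-51.5,-38.2,-4.8],"twist": [0,0,1.305]},{"gripper": 1,"travel": [-51.5,-38.2,-4.8],"twist": [0,0,1.305]},{"gripper": 1,"travel": [-51.5,-38.2,-4.8],"twist": [0,0,1.305]},{"gripper": 1,"travel": [-51.5,-38.2,-4.8],"twist": [0,0,1.305]},{"gripper": 1,"travel": [-51.5,-38.2,-4.8],"twist": [0,0,1.305]},{"gripper": 1,"travel": [-51.5,-38.2,-4.8],"twist": [0,0,1.305]},{"gripper": 1,"travel": [-51.5,-38.2,-4.8],"twist": [0,0,1.305]},{"gripper": 1,"travel": [-51.5,-38.2,-4.8],"twist": [0,0,1.305]},{"gripper": 1,"travel": [-51.5,-38.2,-4.8],"twist": [0,0,1.305]},{"gripper": 1,"travel": [-51.5,-38.2,-4.8],"twist": [0,0,1.305]},{"gripper": 1,"travel": [-51.5,-38.2,-4.8],"twist": [0,0,1.305]},{"gripper": 1,"travel": [-51.5,-38.2,-4.8],"twist": [0,0,1.305]},{"gripper": 1,"travel": [-51.5,-38.2,-4.8],"twist": [0,0,1.305]},{"gripper": 1,"travel": [-51.5,-38.2,-4.8],"twist": [0,0,1.305]},{"gripper": 1,"travel": [-51.5,-38.2,-4.8],"twist": [0,0,1.305]},{"gripper": 1,"travel": [-51.5,-38.2,-4.8],"twist": [0,0,1.305]},{"gripper": 1,"travel": [-51.5,-38.2,-4.8],"twist": [0,0,1.305]}]'

```text
time_s: 2.05
position: [560.1, 101.7, 299.8]
eef_rot: [-0.0, 0.706, 0.709, 0.0]
contact_force: [0.7, 0.5, 0.0]
finger_gap: 91.8
grip_force: 0.0
```

```bash
python3 - <<'E'
from h import *
import pickle
s=status.sense();print(s['position'].round(1),s['eef_rot'].round(4),s['joint_positions'].round(2),np.abs(s['joint_velocities']).max())
c=calibration('wrist');im=camera('wrist');pickle.dump((c,im),open('w1.pkl','wb'));cv2.imwrite('pics/w1.png',im[:,:,::-1])
E
```

```text
[560.1 101.7 299.8] [-1.000e-04  7.056e-01  7.086e-01  1.000e-04] [-0.67  0.32  0.54  1.67 -0.18  1.19 -0.08] 0.005691325416579368
```

Emit:
move_arm --increments '[{"gripper": 1,"travel": [-22,0,0],"twist": [0,0,0]},{"gripper": 1,"travel": [-22,0,0],"twist": [0,0,0]},{"gripper": 1,"travel": [-22,0,0],"twist": [0,0,0]},{"gripper": 1,"travel": [-22,0,0],"twist": [0,0,0]},{"gripper": 1,"travel": [-22,0,0],"twist": [0,0,0]},{"gripper": 1,"travel": [-22,0,0],"twist": [0,0,0]},{"gripper": 1,"travel": [-22,0,0],"twist": [0,0,0]},{"gripper": 1,"travel": [-22,0,0],"twist": [0,0,0]}]'

```text
time_s: 2.9
position: [561.3, -117.4, 299.6]
eef_rot: [-0.0, 0.705, 0.709, 0.0]
contact_force: [0.8, 0.8, -0.3]
finger_gap: 92.0
grip_force: 0.0
```

```bash
python3 - <<'E'
from h import *
import pickle
s=status.sense();print(s['position'].round(1),s['eef_rot'].round(4),s['joint_positions'].round(2),np.abs(s['joint_velocities']).max())
c=calibration('wrist');im=camera('wrist');pickle.dump((c,im),open('w2.pkl','wb'));cv2.imwrite('pics/w2.png',im[:,:,::-1])
E
```

```text
[ 561.3 -117.4  299.6] [-4.000e-04  7.052e-01  7.090e-01  2.000e-04] [-0.33  0.34  0.61  1.67 -0.21  1.2   0.33] 0.010495583428266106
```

View pics/w1.png

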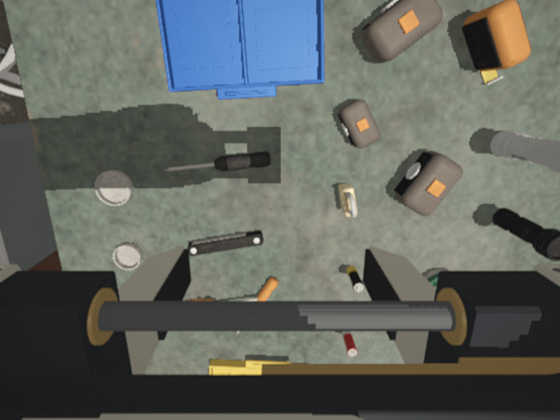

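View pics/w2.png

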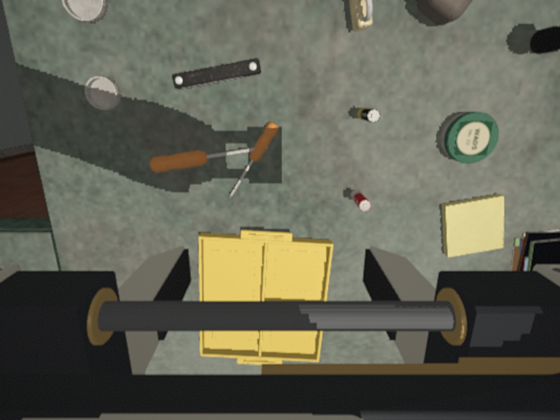

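w1 shows the smallest headlamp at (360,123) with its lens facing left (-x), the padlock at (347,200), the multi-tool rivets at (194,250) and (257,237), and the blue tray at the top. w2 shows the multi-tool rivets at (179,80) and (254,66), the large driver's handle from (152,162) to (205,157), the red battery top at (363,203), the black one at (373,115), and the yellow tray at (265,300). Now I'll measure.

```bash
python3 - <<'E'
from h import *
import pickle
c1,i1=pickle.load(open('w1.pkl','rb'));c2,i2=pickle.load(open('w2.pkl','rb'))
ct=calibration('top');it=cv2.imread('pics/top0.png')[:,:,::-1].copy();cs=calibration('side')
def near(im,lo,hi,p,r=14,amin=3):
    B=blobs(im,lo,hi,amin,(p[0]-r,p[1]-r,p[0]+r,p[1]+r))[1]
    return max(B,key=lambda b:b[1]) if B else None
W=((0,0,150),(179,70,255))
def T(n,a,b):
    X,e=tri(a[0],a[1],b[0],b[1]);print(n,X.round(1),'gap',round(e,1));return X
r1=[near(i1,*W,p,6)[2] for p in((194,250),(257,237))];r2=[near(i2,*W,p,6)[2] for p in((179,80),(254,66))]
print(r1,r2);A=T('rivet a',(c1,r1[0]),(c2,r2[0]));B=T('rivet b',(c1,r1[1]),(c2,r2[1]));print('dist',np.linalg.norm(A-B),'yaw of axis',np.arctan2(*(B-A)[1::-1]))
O=((3,120,90),(20,255,255))
b1=near(i1,*O,(362,126),8);bt=near(it,*O,(207,195),6);T('button',(c1,b1[2]),(ct,bt[2]));print('button rect',cv2.minAreaRect(b1[3]))
wt=near(it,*W,(342,186),7);w2=near(i2,*W,(363,203),9);print(wt[:3],w2[:3]);T('red top',(c2,w2[2]),(ct,wt[2]))
h2=near(i2,(3,120,60),(18,255,255),(180,160),32);ht=near(it,*O,(326,289),18)
R2=cv2.minAreaRect(h2[3]);Rt=cv2.minAreaRect(ht[3]);print(R2,Rt);H=T('handle',(c2,R2[0]),(ct,Rt[0]))
for c,R,z in((c2,R2,14),(ct,Rt,14)):
    q=cv2.boxPoints(R);q=np.array([plane(c,p,z)[:2] for p in q]);e=[q[1]-q[0],q[2]-q[1]];print('handle sides',[np.linalg.norm(x).round(1) for x in e],[np.arctan2(x[1],x[0]).round(3) for x in e],q.mean(0).round(1))
P=((12,60,110),(32,255,255))
p1=near(i1,*P,(347,200),22);pt=near(it,*P,(249,199),12)
for c,b in((c1,p1),(ct,pt)):
    R=cv2.minAreaRect(b[3]);q=np.array([plane(c,p,30)[:2] for p in cv2.boxPoints(R)]);e=[q[1]-q[0],q[2]-q[1]];print('padlock',b[1],R,[np.linalg.norm(x).round(1) for x in e],[np.arctan2(x[1],x[0]).round(3) for x in e],q.mean(0).round(1))
for n,lo,hi,roi in(('blue',(100,120,60),(128,255,255),(95,200,210,315)),('yel',(22,110,90),(35,255,255),(355,190,475,295))):
    m,_=blobs(it,lo,hi,20,roi);m=cv2.morphologyEx(m,cv2.MORPH_CLOSE,np.ones((9,9)));m=cv2.morphologyEx(m,cv2.MORPH_OPEN,np.ones((60,25)))
    R=cv2.minAreaRect(max(cv2.findContours(m,0,2)[0],key=cv2.contourArea));bp=cv2.boxPoints(R);q=np.array([plane(ct,p,16)[:2] for p in bp]);e=[q[1]-q[0],q[2]-q[1]];print(n,bp.round().tolist(),q.round().tolist(),[np.linalg.norm(x).round(1) for x in e],[np.arctan2(x[1],x[0]).round(3) for x in e],'centre',q.mean(0).round(1))
T('yel corner -x+y',(c2,(199,234)),(ct,(372,279)));T('yel +x+y',(c2,(332,240)),(ct,(371,201)))
T('blue -x-y',(c1,(172,90)),(ct,(196,297)));T('blue +x-y',(c1,(323,81)),(ct,(191,219)))
big=np.hstack([cv2.resize(i1[90:230,310:390],None,fx=4,fy=4,interpolation=2),cv2.resize(i2[110:220,120:230],(440,560),interpolation=2)]);cv2.imwrite('pics/c2.png',big[:,:,::-1])
E
```

```text
[array([193.06060606, 250.42424242]), array([256.20689655, 240.        ])] [array([178.44186047,  79.93023256]), array([252.57777778,  65.84444444])]
rivet a [446.6 -15.3  16.9] gap 0.4
rivet b [5.333e+02 3.000e-01 1.640e+01] gap 0.3
dist 88.1267695140291 yaw of axis 0.17801422703997594
button [661.1 154.9  30.8] gap 1.0
button rect ((362.1615295410156, 124.40770721435547), (10.294881820678711, 11.039091110229492), 60.2551155090332)
(array([340, 183,   7,   5], dtype=int32), np.int32(23), array([342.65217391, 185.17391304])) (array([359, 200,  12,  12], dtype=int32), np.int32(109), array([364.81651376, 205.49541284]))
red top [ 670.6 -159.8   43.2] gap 1.0
((178.33560180664062, 160.9475860595703), (15.746440887451172, 57.24294662475586), 81.11934661865234) ((325.980712890625, 289.40386962890625), (31.77081298828125, 8.825225830078125), 78.69007110595703)
handle [ 437.4 -112.3   12.2] gap 1.8
handle sides [np.float64(72.8), np.float64(19.7)] [np.float64(0.157), np.float64(-1.476)] [ 437.4 -111.3]
handle sides [np.float64(20.1), np.float64(71.1)] [np.float64(-1.405), np.float64(-2.986)
[... 366 characters left out ...]
0.1)] [np.float64(-1.359), np.float64(-2.921)] [651.3  56.7]
blue [[107.0, 220.0], [190.0, 220.0], [190.0, 302.0], [107.0, 302.0]] [[615.0, 396.0], [608.0, 198.0], [418.0, 197.0], [424.0, 390.0]] [np.float64(198.0), np.float64(189.5)] [np.float64(-1.607), np.float64(-3.139)] centre [516.2 295.1]
yel [[371.0, 281.0], [371.0, 201.0], [459.0, 201.0], [459.0, 281.0]] [[453.0, -215.0], [637.0, -225.0], [630.0, -426.0], [448.0, -411.0]] [np.float64(184.1), np.float64(200.7)] [np.float64(-0.057), np.float64(-1.608)] centre [ 542.  -319.3]
yel corner -x+y [ 456.3 -217.1    4.4] gap 5.5
yel +x+y [ 641.7 -228.7   -7.5] gap 0.1
blue -x-y [428.6 191.7 -14.9] gap 3.2
blue +x-y [618.7 205.1 -26.7] gap 2.7
```

View pics/c2.png

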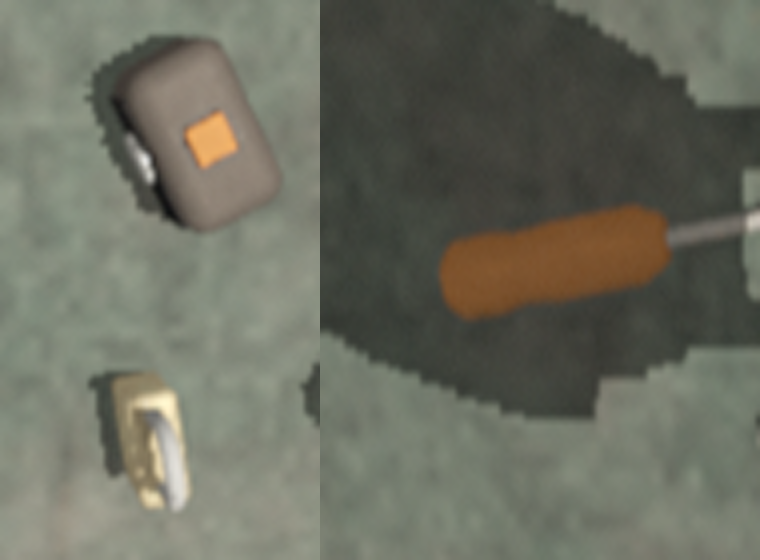

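The crop shows clear outlines: the headlamp body, the padlock with its long axis near -1.36 rad, and the driver handle with its axis at 0.157 rad. The handle centre is (437,-112), height about 12 at the contour, 72 x 20 mm, which agrees with the text. The multi-tool top is at 16.7, also in agreement. Going for the driver now.

Emit:
move_arm --increments '[{"gripper": 1,"travel": [0.6,-12.2,18],"twist": [0,0,1.419]},{"gripper": 1,"travel": [0.6,-12.2,18],"twist": [0,0,1.419]},{"gripper": 1,"travel": [0.6,-12.2,18],"twist": [0,0,1.419]},{"gripper": 1,"travel": [0.6,-12.2,18],"twist": [0,0,1.419]},{"gripper": 1,"travel": [0.6,-12.2,18],"twist": [0,0,1.419]},{"gripper": 1,"travel": [0.6,-12.2,18],"twist": [0,0,1.419]},{"gripper": 1,"travel": [0.6,-12.2,18],"twist": [0,0,1.419]},{"gripper": 1,"travel": [0.6,-12.2,18],"twist": [0,0,1.419]},{"gripper": 1,"travel": [0.6,-12.2,18],"twist": [0,0,1.419]},{"gripper": 1,"travel": [0.6,-12.2,18],"twist": [0,0,1.419]},{"gripper": 1,"travel": [0.6,-12.2,18],"twist": [0,0,1.419]},{"gripper": 1,"travel": [0.6,-12.2,18],"twist": [0,0,1.419]}]'

```text
time_s: 4.15
position: [439.3, -112.6, 119.7]
eef_rot: [-0.0, 0.997, 0.079, 0.0]
contact_force: [0.2, 0.4, -0.9]
finger_gap: 91.7
grip_force: 0.0
```

```bash
cat >> h.py <<'E'
from scipy.spatial.transform import Rotation as Rn
def go(x,y,z,yaw,s=None):
    "travel cm / twist to bring TCP to x,y,z pointing down, tool y at yaw (mod pi, nearest)"
    s=s or status.sense();q=s['eef_rot'];R=Rn.from_quat([q[1],q[2],q[3],q[0]])
    cur=np.arctan2(*R.as_matrix()[1::-1,1]);out=[]
    for k in(-1,0,1,2):
        d=(yaw+k*np.pi-cur+np.pi)%(2*np.pi)-np.pi
        Y=cur+d;M=np.array([[-np.sin(Y),np.cos(Y),0],[np.cos(Y),np.sin(Y),0],[0,0,-1]]).T
        w=(R.inv()*Rn.from_matrix(M)).as_rotvec();out.append((round(d,3),w.round(3).tolist()))
    t=(R.inv().apply(np.array([x,y,z])-s['position'])/10).round(2).tolist()
    print('from',s['position'].round(1),'yaw',round(cur,3),'j1,j7',s['joint_positions'][[0,6]].round(2),'travel',t,'twists',sorted(set(map(str,out)))[:4])
E
python3 - <<'E'
from h import *
s=status.sense();print(s['time_s'],s['eef_rot'].round(4))
go(439.5,-112,29,0.157-np.pi/2)
c=calibration('wrist');im=camera('wrist');cv2.imwrite('pics/w3.png',im[:,:,::-1])
E
```

```text
4.15 [-1.000e-04  9.968e-01  7.940e-02  0.000e+00]
from [ 439.3 -112.6  119.7] yaw -1.412 j1,j7 [-0.54 -0.69] travel [0.03, -0.06, 9.07] twists ['(np.float64(-0.002), [-0.0, -0.0, 0.002])', '(np.float64(3.14), [0.0, -0.0, -3.14])']
```

View pics/w3.png

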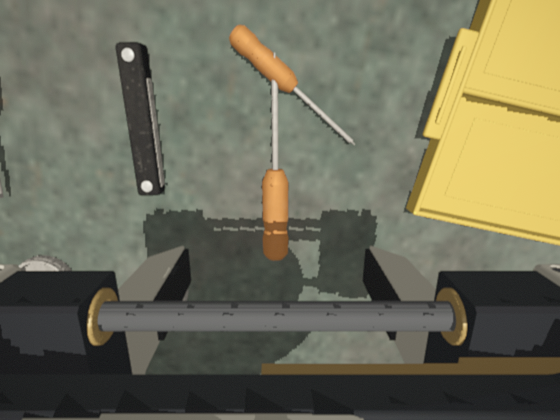

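w3 shows the driver's shaft running up to the short driver's handle at (275,80), with something of it emerging beyond at (275,52). I'll take a closer look at the crossing.

```bash
python3 - <<'E'
import cv2
im=cv2.imread('pics/w3.png')[15:160,215:365];cv2.imwrite('pics/c3.png',cv2.resize(im,None,fx=4,fy=4,interpolation=2))
E
```

```text
(no output)
```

View pics/c3.png

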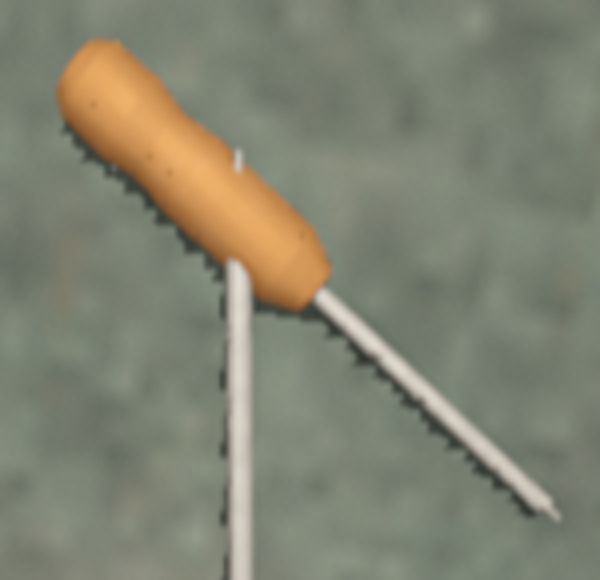

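The short driver lies across the end of the wanted one's shaft: the tip shows past it at crop (238,160). I'll grip the handle, slide the driver out along its own axis (about 45 mm), and only then lift.

Emit:
move_arm --increments '[{"gripper": 1,"travel": [0,0,4],"twist": [0,0,0]},{"gripper": 1,"travel": [0,0,7],"twist": [0,0,0]},{"gripper": 1,"travel": [0,0,9.0],"twist": [0,0,0]},{"gripper": 1,"travel": [0,0,9.0],"twist": [0,0,0]},{"gripper": -1,"travel": [0,0,9.0],"twist": [0,0,0]},{"gripper": -1,"travel": [0,0,9.0],"twist": [0,0,0]},{"gripper": -1,"travel": [0,0,9.0],"twist": [0,0,0]},{"gripper": -1,"travel": [0,0,9.0],"twist": [0,0,0]},{"gripper": -1,"travel": [0,0,9.0],"twist": [0,0,0]},{"gripper": -1,"travel": [0,0,9.0],"twist": [0,0,0]},{"gripper": -1,"travel": [0,0,9.0],"twist": [0,0,0]}]' --squeeze 25

```text
time_s: 5.3
position: [439.1, -113.5, 29.8]
eef_rot: [-0.0, 0.997, 0.077, 0.0]
contact_force: [0.2, 0.2, -0.9]
finger_gap: 40.1
grip_force: 0.0
```

Emit:
move_arm --increments '[{"gripper": -1,"travel": [0,0,0],"twist": [0,0,0]},{"gripper": -1,"travel": [0,0,0],"twist": [0,0,0]},{"gripper": -1,"travel": [0,0,0],"twist": [0,0,0]},{"gripper": -1,"travel": [0,0,0],"twist": [0,0,0]},{"gripper": -1,"travel": [0,0,0],"twist": [0,0,0]},{"gripper": -1,"travel": [0,0,0],"twist": [0,0,0]},{"gripper": -1,"travel": [-0.5,0,0],"twist": [0,0,0]},{"gripper": -1,"travel": [-1.0,0,0],"twist": [0,0,0]},{"gripper": -1,"travel": [-1.5,0,0],"twist": [0,0,0]},{"gripper": -1,"travel": [-2,0,0],"twist": [0,0,0]},{"gripper": -1,"travel": [-2.5,0,0],"twist": [0,0,0]},{"gripper": -1,"travel": [-3,0,0],"twist": [0,0,0]},{"gripper": -1,"travel": [-3.5,0,0],"twist": [0,0,0]},{"gripper": -1,"travel": [-4,0,0],"twist": [0,0,0]},{"gripper": -1,"travel": [-4.5,0,0],"twist": [0,0,0]},{"gripper": -1,"travel": [-4.5,0,0],"twist": [0,0,0]}]'

```text
time_s: 6.9
position: [393.7, -120.5, 29.7]
eef_rot: [-0.0, 0.997, 0.077, -0.0]
contact_force: [-0.1, 0.5, -0.1]
finger_gap: 20.1
grip_force: 25.0
```

```bash
python3 - <<'E'
from h import *
im=camera('wrist');cv2.imwrite('pics/w4.png',im[:,:,::-1])
go(439.5,-112,29,0.157-np.pi/2)
E
```

```text
from [ 394.3 -120.4   29.7] yaw -1.416 j1,j7 [-0.33 -0.45] travel [4.6, -0.14, 0.07] twists ['(np.float64(-3.139), [0.0, 0.0, 3.139])', '(np.float64(0.003), [-0.0, 0.0, -0.003])']
```

View pics/w4.png

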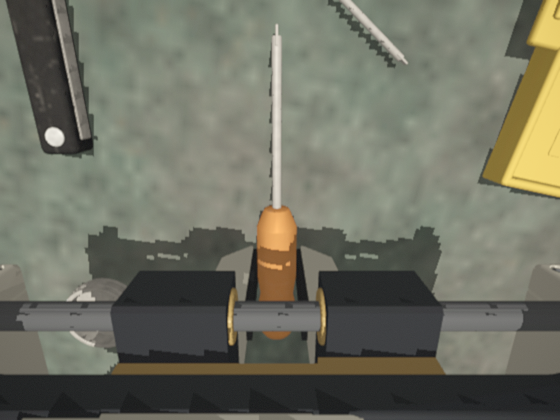

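The driver is free now, with its tip at (277,30) clear of the short driver at (375,30). I'll lift and carry it over the blue long bay.

Emit:
move_arm --increments '[{"gripper": -1,"travel": [0,0,-3],"twist": [0,0,0]},{"gripper": -1,"travel": [0,0,-8],"twist": [0,0,0]},{"gripper": -1,"travel": [0,0,-12],"twist": [0,0,0]},{"gripper": -1,"travel": [13.4,-36.2,-12],"twist": [0,0,-1.39]},{"gripper": -1,"travel": [13.4,-36.2,-12],"twist": [0,0,-1.39]},{"gripper": -1,"travel": [13.4,-36.2,-12],"twist": [0,0,-1.39]},{"gripper": -1,"travel": [13.4,-36.2,-12],"twist": [0,0,-1.39]},{"gripper": -1,"travel": [13.4,-36.2,-12],"twist": [0,0,-1.39]},{"gripper": -1,"travel": [13.4,-36.2,-12],"twist": [0,0,-1.39]},{"gripper": -1,"travel": [13.4,-36.2,-12],"twist": [0,0,-1.39]},{"gripper": -1,"travel": [13.4,-36.2,-12],"twist": [0,0,-1.39]},{"gripper": -1,"travel": [13.4,-36.2,-12],"twist": [0,0,-1.39]},{"gripper": -1,"travel": [13.4,-36.2,-12],"twist": [0,0,-1.39]},{"gripper": -1,"travel": [13.4,-36.2,-12],"twist": [0,0,-1.39]},{"gripper": -1,"travel": [13.4,-36.2,-12],"twist": [0,0,-1.39]}]'

```text
time_s: 8.45
position: [471.2, 257.7, 149.7]
eef_rot: [-0.0, 0.717, 0.697, -0.0]
contact_force: [0.3, 0.0, -0.7]
finger_gap: 20.1
grip_force: 25.0
```

```bash
python3 - <<'E'
from h import *
import pickle
c1,i1=pickle.load(open('w1.pkl','rb'));c2,i2=pickle.load(open('w2.pkl','rb'));ct=calibration('top')
it=cv2.imread('pics/top0.png')[:,:,::-1]
for p in((172,90),(323,81)): print('w1',[plane(c1,p,z)[:2].round() for z in(0,16)])
for p in((196,297),(191,219),(103,222),(111,303)): print('top',[plane(ct,p,z)[:2].round() for z in(0,16)])
s=status.sense();print(s['finger_gap'],s['grip_force'])
c=calibration('wrist');im=camera('wrist');pickle.dump((c,im),open('w5.pkl','wb'))
cv2.imwrite('pics/w5.png',np.vstack([im[:240],cv2.resize(it[200:320,85:365],(560,240))])[:,:,::-1])
go(471,258,31,0)
E
```

```text
w1 [array([432., 193.]), array([437., 193.])]
w1 [array([617., 204.]), array([614., 203.])]
top [array([429., 187.]), array([429., 184.])]
top [array([613., 199.]), array([610., 195.])]
top [array([613., 412.]), array([610., 405.])]
top [array([421., 387.]), array([421., 380.])]
20.06225156781879 24.99974638223648
from [471.2 257.7 149.7] yaw -0.028 j1,j7 [-1.01 -0.31] travel [0.03, -0.02, 11.87] twists ['(np.float64(-3.114), [0.0, 0.0, 3.114])', '(np.float64(0.028), [-0.0, 0.0, -0.028])']
```

View pics/w5.png

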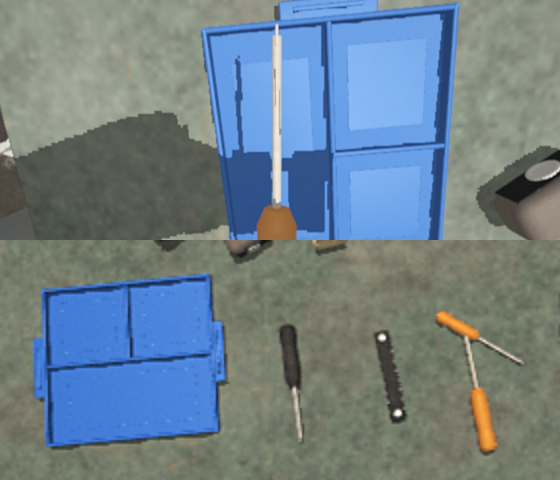

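w5: the driver lies straight over the blue tray. Outer corners are at about (203,30) and (458,6), the divider ends at (328,22) and the T-junction is at (332,147). I'll compute the tray pose from these and the top view corners.

```bash
python3 - <<'E'
from h import *
import pickle
c,im=pickle.load(open('w5.pkl','rb'));ct=calibration('top')
for n,p in(('-x+y',(203,30)),('+x+y',(458,6)),('div end',(328,22)),('T',(332,147))): print(n,plane(c,p,16)[:2].round(1))
tc=[(106,224.5),(190,217.5),(194,296),(109,303)];q=np.array([plane(ct,p,16)[:2] for p in tc]);print(q.round(1),q.mean(0))
for a,b in((0,1),(2,3),(0,3),(1,2)):print(np.linalg.norm(q[a]-q[b]).round(1),np.arctan2(*(q[b]-q[a])[::-1]).round(3))
# two-view heights of tray corners
for a,b in(((203,30),tc[3]),((458,6),tc[0])): print(tri(c,a,ct,b))
E
```

```text
-x+y [422.5 388.8]
+x+y [603.1 398.7]
div end [512.  391.3]
T [516.8 302.5]
[[604.2 397.7]
 [613.7 197.8]
 [431.6 188.1]
 [421.3 385.1]] [517.69553294 292.17661371]
200.2 -1.523
197.3 1.623
183.3 -3.073
182.4 -3.089
(array([420.83208988, 390.34630456,   4.19574249]), np.float64(1.472088951084435))
(array([604.88078493, 399.37000535,  12.24731447]), np.float64(0.251144972664612))
```

Blue tray: centre (518,293.5), yaw 0.053, sides 181-200 mm, which agrees with the text. The target grip point is (475,254). I'll lower, open only to 34 mm so the fingers stay inside the bay, and rise.

Emit:
move_arm --increments '[{"gripper": -1,"travel": [-0.36,0.4,4],"twist": [0,0,-0.081]},{"gripper": -1,"travel": [-0.36,0.4,8],"twist": [0,0,-0.081]},{"gripper": -1,"travel": [-0.36,0.4,10],"twist": [0,0,-0.081]},{"gripper": -1,"travel": [-0.36,0.4,11],"twist": [0,0,-0.081]},{"gripper": -1,"travel": [-0.36,0.4,11.65],"twist": [0,0,-0.081]},{"gripper": -1,"travel": [-0.36,0.4,11.65],"twist": [0,0,-0.081]},{"gripper": -1,"travel": [-0.36,0.4,11.65],"twist": [0,0,-0.081]},{"gripper": -0.26,"travel": [-0.36,0.4,11.65],"twist": [0,0,-0.081]},{"gripper": -0.26,"travel": [-0.36,0.4,11.65],"twist": [0,0,-0.081]},{"gripper": -0.26,"travel": [-0.36,0.4,11.65],"twist": [0,0,-0.081]},{"gripper": -0.26,"travel": [-0.36,0.4,11.65],"twist": [0,0,-0.081]},{"gripper": -0.26,"travel": [-0.36,0.4,10],"twist": [0,0,-0.081]},{"gripper": -0.26,"travel": [-0.36,0.4,6],"twist": [0,0,-0.081]},{"gripper": -0.26,"travel": [-0.36,0.4,1],"twist": [0,0,-0.081]},{"gripper": -0.26,"travel": [-0.36,0.4,0],"twist": [0,0,-0.081]}]'

```text
time_s: 10.0
position: [477.5, 254.9, 154.4]
eef_rot: [0.001, 0.688, 0.726, 0.003]
contact_force: [0.3, -0.6, -0.1]
finger_gap: 33.9
grip_force: 0.0
```

Emit:
move_arm --increments '[{"gripper": 0.3,"travel": [-20.4,16.5,0],"twist": [0,0,-0.157]},{"gripper": 0.3,"travel": [-20.4,16.5,0],"twist": [0,0,-0.157]},{"gripper": 0.3,"travel": [-20.4,16.5,0],"twist": [0,0,-0.157]},{"gripper": 0.3,"travel": [-20.4,16.5,0],"twist": [0,0,-0.157]},{"gripper": 0.3,"travel": [-20.4,16.5,0],"twist": [0,0,-0.157]},{"gripper": 0.3,"travel": [-20.4,16.5,0],"twist": [0,0,-0.157]},{"gripper": 0.3,"travel": [-20.4,16.5,0],"twist": [0,0,-0.157]},{"gripper": 0.3,"travel": [-20.4,16.5,0],"twist": [0,0,-0.157]}]'

```text
time_s: 10.8
position: [650.2, 60.6, 149.1]
eef_rot: [-0.001, 0.628, 0.778, -0.0]
contact_force: [-0.0, -0.5, 0.9]
finger_gap: 59.9
grip_force: 0.0
```

```bash
python3 - <<'E'
from h import *
import pickle
s=status.sense();c=calibration('wrist');im=camera('wrist');pickle.dump((c,im),open('w6.pkl','wb'))
c1,i1=pickle.load(open('w1.pkl','rb'));i1=i1
def rect(c,im,p,r,lo,hi):
    p=[int(v) for v in p];b=max(blobs(im,lo,hi,10,(max(0,p[0]-r),max(0,p[1]-r),p[0]+r,p[1]+r))[1],key=lambda b:b[1]);return b
P=((12,60,90),(32,255,255))
p0=proj(c,np.array([650,59,30]));b=rect(c,im,p0,60,*P);b1=rect(c1,i1,(347,200),22,*P)
print('exp',p0,'got',b[0],b[1],b[2],'triang centroid',tri(c,b[2],c1,b1[2]))
R=cv2.minAreaRect(b[3])
for z in(15,30):
    q=np.array([plane(c,p,z)[:2] for p in cv2.boxPoints(R)]);e=[q[1]-q[0],q[2]-q[1]];print(z,[np.linalg.norm(x).round(1) for x in e],[np.arctan2(x[1],x[0]).round(3) for x in e],q.mean(0).round(1))
h0=proj(c,np.array([661,155,33]));print('head exp',h0)
b=rect(c,im,h0,40,(3,120,90),(20,255,255));b1=rect(c1,i1,(362,126),10,(3,120,90),(20,255,255));print('button',b[2],tri(c,b[2],c1,b1[2]))
R=cv2.minAreaRect(b[3]);q=np.array([plane(c,p,34)[:2] for p in cv2.boxPoints(R)]);e=[q[1]-q[0],q[2]-q[1]];print([np.linalg.norm(x).round(1) for x in e],[np.arctan2(x[1],x[0]).round(3) for x in e])
go(650.5,59,29,.21);cv2.imwrite('pics/w6.png',im[:,:,::-1])
E
```

```text
exp [275.72485036 209.68533693] got [269 180  21  52] 628 [278.87579618 201.7611465 ] triang centroid (array([653.75927832,  54.23530512,  -6.8984316 ]), np.float64(0.8445691979246993))
15 [np.float64(16.3), np.float64(45.5)] [np.float64(0.245), np.float64(-1.318)] [652.9  57.6]
30 [np.float64(15.3), np.float64(43.0)] [np.float64(0.245), np.float64(-1.318)] [651.7  62.4]
head exp [319.4879945   87.99700694]
button [317.90365449  86.88704319] (array([659.3820281 , 155.30514372,  35.88170206]), np.float64(0.0978236996624239))
[np.float64(11.9), np.float64(12.0)] [np.float64(0.488), np.float64(-1.01)]
from [650.   61.4 149.2] yaw 0.214 j1,j7 [-0.49  0.33] travel [-0.27, 0.01, 12.02] twists ['(np.float64(-0.004), [-0.001, -0.001, 0.004])', '(np.float64(3.138), [0.002, -0.002, -3.138])']
```

View pics/w6.png

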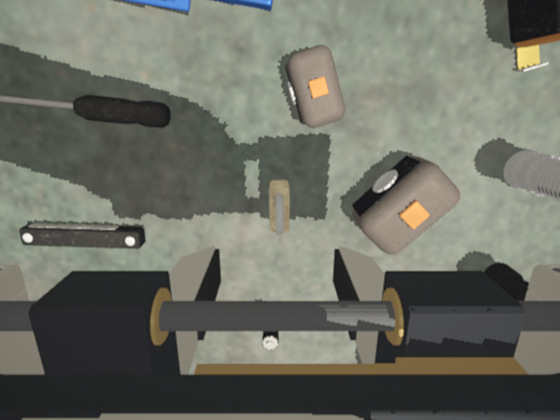

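w6 shows the padlock at (279,207) centred between the fingers, with the wanted headlamp at (318,87) and its button at a measured height of 35.9 (text says 36). Gripping the padlock.

Emit:
move_arm --increments '[{"gripper": 0.3,"travel": [-0.2,0.1,4],"twist": [0,0,-0.02]},{"gripper": 0.3,"travel": [-0.2,0.1,8],"twist": [0,0,-0.02]},{"gripper": 0.3,"travel": [-0.2,0.1,11],"twist": [0,0,-0.02]},{"gripper": 0.3,"travel": [-0.2,0.1,12],"twist": [0,0,-0.02]},{"gripper": 0.3,"travel": [-0.2,0.1,12],"twist": [0,0,-0.02]},{"gripper": -1,"travel": [-0.2,0.1,12],"twist": [0,0,-0.02]},{"gripper": -1,"travel": [-0.2,0.1,12],"twist": [0,0,-0.02]},{"gripper": -1,"travel": [-0.2,0.1,12],"twist": [0,0,-0.02]},{"gripper": -1,"travel": [-0.2,0.1,12],"twist": [0,0,-0.02]},{"gripper": -1,"travel": [-0.2,0.1,12],"twist": [0,0,-0.02]},{"gripper": -1,"travel": [-0.2,0.1,12],"twist": [0,0,-0.02]},{"gripper": -1,"travel": [-0.2,0.1,12],"twist": [0,0,-0.02]},{"gripper": -1,"travel": [-0.2,0.1,12],"twist": [0,0,-0.02]},{"gripper": -1,"travel": [-0.2,0.1,12],"twist": [0,0,-0.02]},{"gripper": -1,"travel": [-0.2,0.1,12],"twist": [0,0,-0.02]}]' --squeeze 25

```text
time_s: 12.35
position: [652.6, 57.8, 30.0]
eef_rot: [0.0, 0.621, 0.784, 0.0]
contact_force: [-0.1, -0.0, 4.8]
finger_gap: 15.9
grip_force: 25.0
```

Emit:
move_arm --increments '[{"gripper": -1,"travel": [0,0,-4],"twist": [0,0,0]},{"gripper": -1,"travel": [0,0,-9],"twist": [0,0,0]},{"gripper": -1,"travel": [20.4,-4.2,-9],"twist": [0,0,0.177]},{"gripper": -1,"travel": [20.4,-4.2,-9],"twist": [0,0,0.177]},{"gripper": -1,"travel": [20.4,-4.2,-9],"twist": [0,0,0.177]},{"gripper": -1,"travel": [20.4,-4.2,-9],"twist": [0,0,0.177]},{"gripper": -1,"travel": [20.4,-4.2,-9],"twist": [0,0,0.177]},{"gripper": -1,"travel": [20.4,-4.2,-9],"twist": [0,0,0.177]},{"gripper": -1,"travel": [20.4,-4.2,-9],"twist": [0,0,0.177]},{"gripper": -1,"travel": [20.4,-4.2,-5],"twist": [0,0,0.177]},{"gripper": -1,"travel": [20.4,-4.2,-2],"twist": [0,0,0.177]},{"gripper": -1,"travel": [20.4,-4.2,-0.8],"twist": [0,0,0.177]},{"gripper": -1,"travel": [20.4,-4.2,-0.35],"twist": [0,0,0.177]},{"gripper": -1,"travel": [20.4,-4.2,-0.35],"twist": [0,0,0.177]},{"gripper": -1,"travel": [20.4,-4.2,-0.35],"twist": [0,0,0.177]}]'

```text
time_s: 13.85
position: [566.1, 245.8, 34.4]
eef_rot: [0.001, 0.688, 0.726, 0.001]
contact_force: [0.3, 0.7, -1.8]
finger_gap: 15.8
grip_force: 25.0
```

```bash
python3 - <<'E'
from h import *
go(565.5,247,33.5,.053)
E
```

```text
from [566.1 245.8  34.4] yaw 0.053 j1,j7 [-0.8  -0.03] travel [0.12, -0.05, 0.09] twists ['(np.float64(-0.0), [0.002, -0.0, 0.0])', '(np.float64(3.141), [0.0, 0.003, -3.141])']
```

Emit:
move_arm --increments '[{"gripper": -1,"travel": [0,0,0.1],"twist": [0,0,0]},{"gripper": -1,"travel": [0,0,0.1],"twist": [0,0,0]},{"gripper": -0.35,"travel": [0,0,0.1],"twist": [0,0,0]},{"gripper": -0.35,"travel": [0,0,0.1],"twist": [0,0,0]},{"gripper": -0.35,"travel": [0,0,0.1],"twist": [0,0,0]},{"gripper": -0.35,"travel": [0,0,-3],"twist": [0,0,0]},{"gripper": -0.35,"travel": [0,0,-8],"twist": [0,0,0]},{"gripper": -0.35,"travel": [0,0,-12],"twist": [0,0,0]},{"gripper": 0,"travel": [-24.9,-8.9,-12],"twist": [0,0,1.446]},{"gripper": 0,"travel": [-24.9,-8.9,-12],"twist": [0,0,1.446]},{"gripper": 0,"travel": [-24.9,-8.9,-12],"twist": [0,0,1.446]},{"gripper": 0,"travel": [-24.9,-8.9,-12],"twist": [0,0,1.446]},{"gripper": 0,"travel": [-24.9,-8.9,-12],"twist": [0,0,1.446]},{"gripper": 0,"travel": [-24.9,-8.9,-12],"twist": [0,0,1.446]},{"gripper": 0,"travel": [-24.9,-8.9,-12],"twist": [0,0,1.446]},{"gripper": 0,"travel": [-24.9,-8.9,-12],"twist": [0,0,1.446]},{"gripper": 0,"travel": [-24.9,-8.9,-12],"twist": [0,0,1.446]},{"gripper": 0,"travel": [-24.9,-8.9,-12],"twist": [0,0,1.446]},{"gripper": 0,"travel": [-24.9,-8.9,-12],"twist": [0,0,1.446]},{"gripper": 0,"travel": [-24.9,-8.9,-12],"twist": [0,0,1.446]}]'

```text
time_s: 15.85
position: [489.5, -6.7, 153.2]
eef_rot: [0.0, 0.996, 0.091, -0.0]
contact_force: [-1.1, -0.5, -0.7]
finger_gap: 45.8
grip_force: 0.0
```

```bash
python3 - <<'E'
from h import *
go(490,-7.5,28,.178-np.pi/2)
im=camera('wrist');it=camera('top')
c=calibration('wrist');print(proj(c,np.array([533.3,.3,16.6])),proj(c,np.array([446.6,-15.3,16.6])))
for b in blobs(im,(0,0,150),(179,70,255),15,(220,60,330,290))[1]: print(b[1],b[2],plane(c,b[2],16.6).round(1))
cv2.imwrite('pics/m.png',np.hstack([im[60:300,200:360],cv2.resize(it[205:315,95:205],(480,480))[:240*2][:240]]) [:,:,::-1])
E
```

```text
from [489.5  -6.7 153.2] yaw -1.388 j1,j7 [-0.83 -0.89] travel [0.04, 0.08, 12.52] twists ['(np.float64(-0.005), [0.0, 0.0, 0.005])', '(np.float64(3.137), [-0.0, 0.0, -3.137])']
[277.7016741  148.95453576] [277.28513188 248.54105698]
2562 [271.27790788  99.2431694 ] [569.9  12.1  16.6]
17 [308.88235294  85.76470588] [584.7 -14.3  16.6]
16 [317.8125  88.3125] [584.1 -21.4  16.6]
48 [224.1875     111.95833333] [554.   46.5  16.6]
175 [243.26285714 116.12571429] [553.6  31.4  16.6]
32 [327.5625  114.21875] [566.9 -33.1  16.6]
95 [277.89473684 149.        ] [5.333e+02 1.000e-01 1.660e+01]
174 [261.43678161 161.83908046] [520.6  11.4  16.6]
41 [306.63414634 154.73170732] [532.9 -23.6  16.6]
110 [238.7 160.9] [518.   29.8  16.6]
257 [302.72762646 168.40466926] [521.4 -22.8  16.6]
15 [327.26666667 163.2       ] [529.2 -41.6  16.6]
675 [247.90074074 191.24888889] [494.   18.5  16.6]
31 [323.06451613 176.80645161] [517.5 -40.7  16.6]
49 [288.44897959 192.12244898] [499.4 -15.1  16.6]
46 [326.5        197.60869565] [500.5 -47.6  16.6]
31 [322.80645161 239.48387097] [462.4 -53.1  16.6]
```

The rivet was re-measured at (533.3, 0.1) against an expected (533.3, 0.3), so it agrees. Grip and carry.

Emit:
move_arm --increments '[{"gripper": 0,"travel": [0,0,4],"twist": [0,0,0]},{"gripper": 0,"travel": [0,0,8],"twist": [0,0,0]},{"gripper": 0,"travel": [0,0,11],"twist": [0,0,0]},{"gripper": 0,"travel": [0,0,12.3],"twist": [0,0,0]},{"gripper": 0,"travel": [0,0,12.3],"twist": [0,0,0]},{"gripper": 0,"travel": [0,0,12.3],"twist": [0,0,0]},{"gripper": -1,"travel": [0,0,12.3],"twist": [0,0,0]},{"gripper": -1,"travel": [0,0,12.3],"twist": [0,0,0]},{"gripper": -1,"travel": [0,0,12.3],"twist": [0,0,0]},{"gripper": -1,"travel": [0,0,12.3],"twist": [0,0,0]},{"gripper": -1,"travel": [0,0,12.3],"twist": [0,0,0]},{"gripper": -1,"travel": [0,0,12.3],"twist": [0,0,0]},{"gripper": -1,"travel": [0,0,12.3],"twist": [0,0,0]},{"gripper": -1,"travel": [0,0,12.3],"twist": [0,0,0]}]' --squeeze 25

```text
time_s: 17.35
position: [489.8, -6.8, 30.6]
eef_rot: [-0.0, 0.996, 0.09, 0.0]
contact_force: [-0.7, 0.3, 7.3]
finger_gap: 16.6
grip_force: 25.0
```

Emit:
move_arm --increments '[{"gripper": -1,"travel": [0,0,-4],"twist": [0,0,0]},{"gripper": -1,"travel": [0,0,-9],"twist": [0,0,0]},{"gripper": -1,"travel": [0,0,-12.2],"twist": [0,0,0]},{"gripper": -1,"travel": [-4.7,30.8,-12.2],"twist": [0,0,-1.393]},{"gripper": -1,"travel": [-4.7,30.8,-12.2],"twist": [0,0,-1.393]},{"gripper": -1,"travel": [-4.7,30.8,-12.2],"twist": [0,0,-1.393]},{"gripper": -1,"travel": [-4.7,30.8,-12.2],"twist": [0,0,-1.393]},{"gripper": -1,"travel": [-4.7,30.8,-12.2],"twist": [0,0,-1.393]},{"gripper": -1,"travel": [-4.7,30.8,-12.2],"twist": [0,0,-1.393]},{"gripper": -1,"travel": [-4.7,30.8,-12.2],"twist": [0,0,-1.393]},{"gripper": -1,"travel": [-4.7,30.8,-12.2],"twist": [0,0,-1.393]},{"gripper": -1,"travel": [-4.7,30.8,-12.2],"twist": [0,0,-1.393]},{"gripper": -1,"travel": [-4.7,30.8,-12.2],"twist": [0,0,-1.393]},{"gripper": -1,"travel": [-4.7,30.8,-12.2],"twist": [0,0,-1.393]},{"gripper": -1,"travel": [-4.7,30.8,-12.2],"twist": [0,0,-1.393]}]'

```text
time_s: 18.85
position: [498.0, -318.1, 151.9]
eef_rot: [-0.0, 0.707, 0.707, -0.0]
contact_force: [-0.4, 0.5, -2.4]
finger_gap: 17.0
grip_force: 25.0
```

```bash
python3 - <<'E'
from h import *
import pickle
go(498,-320,28,0);s=status.sense();print(s['finger_gap'],s['grip_force'],s['contact_force'])
c=calibration('wrist');im=camera('wrist');pickle.dump((c,im),open('w7.pkl','wb'))
it=cv2.imread('pics/top0.png')[:,:,::-1]
cv2.imwrite('pics/w7.png',np.vstack([im[:280],cv2.resize(it[190:295,350:490],(560,420))[:320]])[:,:,::-1])
E
```

```text
from [ 498.  -318.1  151.9] yaw 0.0 j1,j7 [0.11 0.79] travel [-0.19, 0.01, 12.39] twists ['(np.float64(-0.0), [-0.001, -0.0, 0.0])', '(np.float64(3.142), [0.001, -0.001, -3.142])']
17.024323611118678 24.999244809150696 [-0.42957312  0.53915238 -2.42213139]
```

View pics/w7.png

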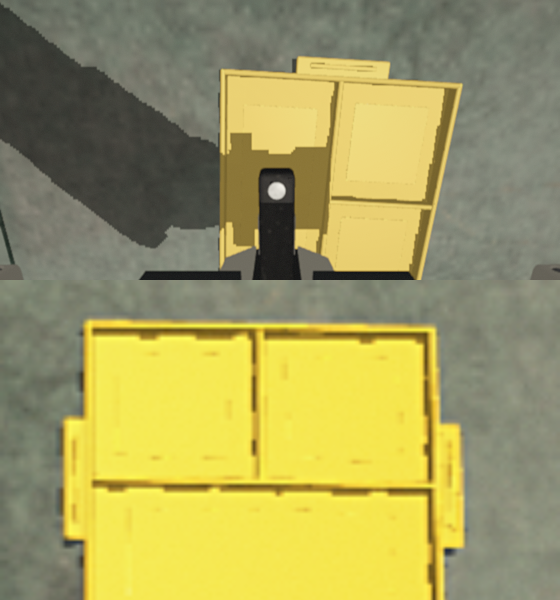

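w7 shows the multi-tool held squarely over the yellow long bay. Tray corners are at (221,70) and (462,84), and the T-junction is at (331,203). In the top crop the corners are at original pixels (371.5,200) and (459,201.3), and the T at (414.5,241).

```bash
python3 - <<'E'
from h import *
import pickle
c,im=pickle.load(open('w7.pkl','rb'));ct=calibration('top')
a,b,t=[plane(c,p,16)[:2] for p in((221,70),(462,84),(331,203))];print(a,b,t)
u=(b-a)/np.linalg.norm(b-a);yaw=np.arctan2(u[1],u[0]);v=np.array([-u[1],u[0]]);print(np.linalg.norm(b-a),yaw,'centre',(a+b)/2-100*v)
e,f,g=[plane(ct,p,16)[:2] for p in((371.5,200),(459,201.3),(414.5,241))];print(e,f,g);w=(e-f)/np.linalg.norm(e-f);print(np.linalg.norm(e-f),np.arctan2(w[1],w[0])-np.pi/2,'centre',(e+f)/2-92*np.array([w[1],-w[0]]))
print('heights',tri(c,(462,84),ct,(371.5,200)),tri(c,(331,203),ct,(414.5,241)))
E
```

```text
[ 456.71027435 -214.88107721] [ 638.66473554 -224.92578493] [ 544.18896983 -319.43454975]
182.23150687872 -0.05514853767519246 centre [ 542.17544619 -319.75140155]
[ 639.53251782 -226.78080942] [ 628.95465971 -426.04160607] [ 540.80926686 -318.49998111]
199.54136453822443 -0.053035713375901405 centre [ 542.37294664 -321.53420919]
heights (array([ 638.92865876, -225.80502612,   16.5683093 ]), np.float64(2.0010992591867334)) (array([ 539.46289884, -313.12046747,   37.68438997]), np.float64(2.402769994364681))
```

Yellow tray: centre (542.3,-320.5), yaw -0.054, corner height 16.6, which agrees. The TCP is already over the long bay centre (497,-318).

Emit:
move_arm --increments '[{"gripper": -1,"travel": [0,0,4],"twist": [0,0,0.054]},{"gripper": -1,"travel": [0,0,8],"twist": [0,0,0.054]},{"gripper": -1,"travel": [0,0,10.5],"twist": [0,0,0.054]},{"gripper": -1,"travel": [0,0,11.4],"twist": [0,0,0.054]},{"gripper": -1,"travel": [0,0,11.8],"twist": [0,0,0.054]},{"gripper": -1,"travel": [0,0,11.8],"twist": [0,0,0.054]},{"gripper": -1,"travel": [0,0,11.8],"twist": [0,0,0.054]}]'

```text
time_s: 19.6
position: [499.2, -318.9, 35.5]
eef_rot: [0.001, 0.725, 0.688, 0.0]
contact_force: [0.1, -0.7, -3.1]
finger_gap: 16.8
grip_force: 25.0
```

Emit:
move_arm --increments '[{"gripper": -1,"travel": [0,0,0.15],"twist": [0,0,0]},{"gripper": -1,"travel": [0,0,0.15],"twist": [0,0,0]},{"gripper": -0.3,"travel": [0,0,0.15],"twist": [0,0,0]},{"gripper": -0.3,"travel": [0,0,0.15],"twist": [0,0,0]},{"gripper": -0.3,"travel": [0,0,0.15],"twist": [0,0,0]},{"gripper": -0.3,"travel": [0,0,-3],"twist": [0,0,0]},{"gripper": -0.3,"travel": [0,0,-8],"twist": [0,0,0]},{"gripper": -0.3,"travel": [0,0,-11.5],"twist": [0,0,0]},{"gripper": 0.4,"travel": [48.1,13.6,-11.5],"twist": [0,0,-0.454]},{"gripper": 0.4,"travel": [48.1,13.6,-11.5],"twist": [0,0,-0.454]},{"gripper": 0.4,"travel": [48.1,13.6,-11.5],"twist": [0,0,-0.454]},{"gripper": 0.4,"travel": [48.1,13.6,-11.5],"twist": [0,0,-0.454]},{"gripper": 0.4,"travel": [48.1,13.6,-11.5],"twist": [0,0,-0.454]},{"gripper": 0.4,"travel": [48.1,13.6,-11.5],"twist": [0,0,-0.454]},{"gripper": 0.4,"travel": [48.1,13.6,-11.5],"twist": [0,0,-0.454]},{"gripper": 0.4,"travel": [48.1,13.6,-11.5],"twist": [0,0,-0.454]},{"gripper": 0.4,"travel": [48.1,13.6,-11.5],"twist": [0,0,-0.454]},{"gripper": 0.4,"travel": [48.1,13.6,-11.5],"twist": [0,0,-0.454]},{"gripper": 0.4,"travel": [48.1,13.6,-11.5],"twist": [0,0,-0.454]},{"gripper": 0.4,"travel": [48.1,13.6,-11.5],"twist": [0,0,-0.454]}]'

```text
time_s: 21.6
position: [658.8, 156.6, 148.5]
eef_rot: [-0.0, 0.55, 0.835, -0.0]
contact_force: [-0.9, -1.2, -0.5]
finger_gap: 64.1
grip_force: 0.0
```

```bash
python3 - <<'E'
from h import *
import pickle
c=calibration('wrist');im=camera('wrist');pickle.dump((c,im),open('w8.pkl','wb'))
c6,i6=pickle.load(open('w6.pkl','rb'))
def body(c,im):
    p=proj(c,np.array([659.4,155.3,35]));p=[int(v) for v in p];r=75
    roi=(p[0]-r,max(0,p[1]-r),p[0]+r,min(p[1]+r,262))
    B=[b for b in blobs(im,(3,35,50),(25,255,255),100,roi)[1]];b=min(B,key=lambda b:np.linalg.norm(b[2]-p));R=cv2.minAreaRect(b[3])
    q=np.array([plane(c,x,28)[:2] for x in cv2.boxPoints(R)]);e=[q[1]-q[0],q[2]-q[1]]
    print(p,b[0],b[1],R,[np.linalg.norm(x).round(1) for x in e],[np.arctan2(x[1],x[0]).round(3) for x in e],q.mean(0).round(1))
body(c,im);body(c6,i6)
go(659,155,32,.4)
p=proj(c,np.array([659.4,155.3,35])).astype(int);k=im[max(0,p[1]-110):p[1]+110,max(p[0]-150,0):p[0]+150]
it=camera('top')[195:315,90:380]
cv2.imwrite('pics/w8.png',np.vstack([cv2.resize(k,(580,330)),cv2.resize(it,(580,240))])[:,:,::-1])
E
```

```text
[276, 211] [254 171  45  69] 2546 ((275.8538818359375, 205.3307647705078), (68.09506225585938, 40.0632209777832), 82.87498474121094) [np.float64(31.0), np.float64(57.1)] [np.float64(0.531), np.float64(-1.031)] [658.3 157. ]
[317, 86] [288  45  57  83] 3287 ((316.4709777832031, 86.14108276367188), (77.81411743164062, 44.64005661010742), 75.0685806274414) [np.float64(30.6), np.float64(53.2)] [np.float64(0.451), np.float64(-1.031)] [659.5 155.2]
from [658.9 154.3 148.8] yaw 0.402 j1,j7 [-0.56  0.33] travel [0.06, 0.05, 11.68] twists ['(np.float64(-0.002), [-0.001, 0.001, 0.002])', '(np.float64(3.14), [-0.001, -0.002, -3.14])']
```

View pics/w8.png

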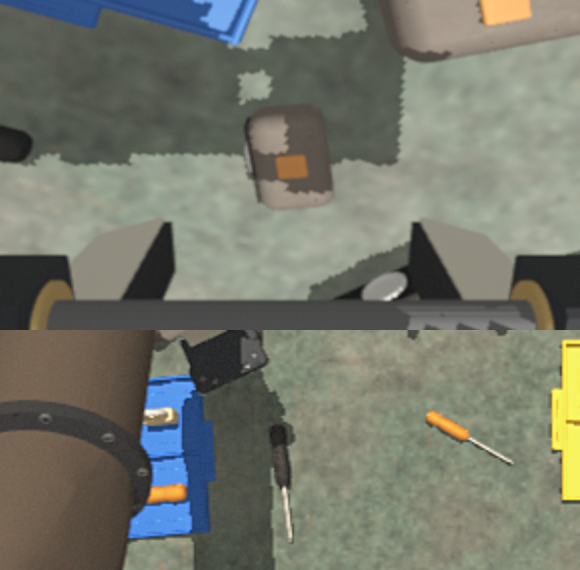

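The view shows the headlamp between the fingers, long side 57 and short side 31 mm, axis yaw about 0.53 and centre (658.7,156). The padlock and driver sit in their blue bays (top crop, (158,417) and (165,493)), and the short driver stayed put. I'll turn 0.13 more and grip.

Emit:
move_arm --increments '[{"gripper": 0.4,"travel": [0.1,0,4],"twist": [0,0,-0.13]},{"gripper": 0.4,"travel": [0.1,0,8],"twist": [0,0,-0.13]},{"gripper": 0.4,"travel": [0.1,0,10.5],"twist": [0,0,-0.13]},{"gripper": 0.4,"travel": [0.1,0,11.7],"twist": [0,0,-0.13]},{"gripper": 0.4,"travel": [0.1,0,11.7],"twist": [0,0,-0.13]},{"gripper": 0.4,"travel": [0.1,0,11.7],"twist": [0,0,-0.13]},{"gripper": -1,"travel": [0.1,0,11.7],"twist": [0,0,-0.13]},{"gripper": -1,"travel": [0.1,0,11.7],"twist": [0,0,-0.13]},{"gripper": -1,"travel": [0.1,0,11.7],"twist": [0,0,-0.13]},{"gripper": -1,"travel": [0.1,0,11.7],"twist": [0,0,-0.13]},{"gripper": -1,"travel": [0.1,0,11.7],"twist": [0,0,-0.13]},{"gripper": -1,"travel": [0.1,0,11.7],"twist": [0,0,-0.13]},{"gripper": -1,"travel": [0.1,0,11.7],"twist": [0,0,-0.13]},{"gripper": -1,"travel": [0.1,0,11.7],"twist": [0,0,-0.13]}]' --squeeze 25

```text
time_s: 23.1
position: [658.9, 156.1, 32.6]
eef_rot: [0.0, 0.496, 0.868, 0.0]
contact_force: [-1.4, 0.6, 5.7]
finger_gap: 31.8
grip_force: 25.0
```

Emit:
move_arm --increments '[{"gripper": -1,"travel": [0,0,-4],"twist": [0,0,0]},{"gripper": -1,"travel": [0,0,-9],"twist": [0,0,0]},{"gripper": -1,"travel": [0,0,-11.5],"twist": [0,0,0]},{"gripper": -1,"travel": [-41.7,-33.3,-11.5],"twist": [0,0,2.159]},{"gripper": -1,"travel": [-41.7,-33.3,-11.5],"twist": [0,0,2.159]},{"gripper": -1,"travel": [-41.7,-33.3,-11.5],"twist": [0,0,2.159]},{"gripper": -1,"travel": [-41.7,-33.3,-11.5],"twist": [0,0,2.159]},{"gripper": -1,"travel": [-41.7,-33.3,-11.5],"twist": [0,0,2.159]},{"gripper": -1,"travel": [-41.7,-33.3,-11.5],"twist": [0,0,2.159]},{"gripper": -1,"travel": [-41.7,-33.3,-11.5],"twist": [0,0,2.159]},{"gripper": -1,"travel": [-41.7,-33.3,-11.5],"twist": [0,0,2.159]},{"gripper": -1,"travel": [-41.7,-33.3,-11.5],"twist": [0,0,2.159]},{"gripper": -1,"travel": [-41.7,-33.3,-11.5],"twist": [0,0,2.159]},{"gripper": -1,"travel": [-41.7,-33.3,-11.5],"twist": [0,0,2.159]},{"gripper": -1,"travel": [-41.7,-33.3,-11.5],"twist": [0,0,2.159]},{"gripper": -1,"travel": [-41.7,-33.3,-11.5],"twist": [0,0,2.159]},{"gripper": -1,"travel": [-41.7,-33.3,-11.5],"twist": [0,0,2.159]},{"gripper": -1,"travel": [-41.7,-33.3,-11.5],"twist": [0,0,2.159]},{"gripper": -1,"travel": [-41.7,-33.3,-11.5],"twist": [0,0,2.159]},{"gripper": -1,"travel": [-41.7,-33.3,-11.5],"twist": [0,0,2.159]}]'

```text
time_s: 25.1
position: [583.2, -372.2, 146.8]
eef_rot: [-0.0, 1.0, -0.027, -0.0]
contact_force: [-0.4, -0.2, -1.8]
finger_gap: 31.3
grip_force: 25.0
```

```bash
python3 - <<'E'
from h import *
go(584.6,-372,36.2,-.054-np.pi/2);s=status.sense();print(s['finger_gap'],s['grip_force'])
E
```

```text
from [ 583.2 -372.2  146.8] yaw -1.625 j1,j7 [-0.02 -0.58] travel [0.15, -0.02, 11.06] twists ['(np.float64(-3.142), [0.001, 0.0, 3.142])', '(np.float64(0.0), [-0.0, 0.001, -0.0])']
31.29145255691127 24.98662579804659
```

Emit:
move_arm --increments '[{"gripper": -1,"travel": [0.1,0,4],"twist": [0,0,0]},{"gripper": -1,"travel": [0.1,0,8],"twist": [0,0,0]},{"gripper": -1,"travel": [0.1,0,10],"twist": [0,0,0]},{"gripper": -1,"travel": [0.1,0,10.8],"twist": [0,0,0]},{"gripper": -1,"travel": [0.1,0,11.1],"twist": [0,0,0]},{"gripper": -1,"travel": [0.1,0,11.1],"twist": [0,0,0]},{"gripper": -1,"travel": [0.1,0,11.1],"twist": [0,0,0]},{"gripper": -1,"travel": [0.1,0,11.1],"twist": [0,0,0]}]'

```text
time_s: 25.9
position: [584.9, -372.9, 37.6]
eef_rot: [0.0, 1.0, -0.028, 0.001]
contact_force: [0.5, 0.2, -0.8]
finger_gap: 31.4
grip_force: 25.0
```

Emit:
move_arm --increments '[{"gripper": -1,"travel": [0,0,0.17],"twist": [0,0,0]},{"gripper": -1,"travel": [0,0,0.17],"twist": [0,0,0]},{"gripper": -0.06,"travel": [0,0,0.17],"twist": [0,0,0]},{"gripper": -0.06,"travel": [0,0,0.17],"twist": [0,0,0]},{"gripper": -0.06,"travel": [0,0,0.17],"twist": [0,0,0]},{"gripper": -0.06,"travel": [0,0,-3],"twist": [0,0,0]},{"gripper": -0.06,"travel": [0,0,-7],"twist": [0,0,0]},{"gripper": -0.06,"travel": [0,0,-11.3],"twist": [0,0,0]},{"gripper": 0.2,"travel": [7.4,-21.6,-13],"twist": [0,0,0]},{"gripper": 0.2,"travel": [7.4,-21.6,-13],"twist": [0,0,0]},{"gripper": 0.2,"travel": [7.4,-21.6,-13],"twist": [0,0,0]},{"gripper": 0.2,"travel": [7.4,-21.6,-13],"twist": [0,0,0]},{"gripper": 0.2,"travel": [7.4,-21.6,-13],"twist": [0,0,0]},{"gripper": 0.2,"travel": [7.4,-21.6,-13],"twist": [0,0,0]},{"gripper": 0.2,"travel": [7.4,-21.6,-13],"twist": [0,0,0]},{"gripper": 0.2,"travel": [7.4,-21.6,-13],"twist": [0,0,0]}]'

```text
time_s: 27.5
position: [669.5, -162.5, 166.3]
eef_rot: [0.0, 1.0, -0.029, -0.0]
contact_force: [0.3, -0.3, -0.5]
finger_gap: 54.8
grip_force: 0.0
```

```bash
python3 - <<'E'
from h import *
import pickle
s=status.sense();c=calibration('wrist');im=camera('wrist');pickle.dump((c,im),open('w9.pkl','wb'))
c2,i2=pickle.load(open('w2.pkl','rb'))
p=proj(c,np.array([668,-159,50])).astype(int);print('exp',p)
roi=(p[0]-45,p[1]-60,p[0]+45,p[1]+60)
for n,lo,hi in(('white',(0,0,140),(179,75,255)),('red',(168,110,40),(179,255,255)),('red2',(0,130,40),(8,255,255))):
    for b in blobs(im,lo,hi,25,roi)[1]: print(n,b[0],b[1],b[2].round(1),plane(c,b[2],50).round(1))
b2=max(blobs(i2,(0,0,140),(179,75,255),10,(353,190,378,215))[1],key=lambda b:b[1]);print('w2',b2[0],plane(c2,b2[2],50).round(1))
for b in blobs(im,(0,0,140),(179,75,255),25,roi)[1]: print(tri(c,b[2],c2,b2[2]))
go(669,-159,40,-.054-np.pi/2)
cv2.imwrite('pics/w9.png',im[max(0,p[1]-100):p[1]+80,max(0,p[0]-120):p[0]+120][:,:,::-1].repeat(2,0).repeat(2,1))
E
```

```text
exp [272 211]
white [227 151  90  58] 2516 [270.8 172.8] [ 699.1 -160.    50. ]
white [311 155   6  10] 36 [314.1 158.9] [ 707.7 -193.1   50. ]
white [260 177   6   8] 29 [262.7 180.8] [ 693.2 -153.4   50. ]
white [261 202  21  18] 226 [270.5 210.6] [ 668.7 -157.8   50. ]
red2 [263 192  16  14] 114 [271.1 198.6] [ 678.6 -158.9   50. ]
w2 [359 200  13  12] [ 668.3 -157.8   50. ]
(array([ 684.71614712, -165.18310662,    6.84131299]), np.float64(15.937613889307288))
(array([ 692.81761644, -196.59492405,  -47.46958828]), np.float64(14.622727317669007))
(array([ 680.95522537, -159.11072   ,   22.79008064]), np.float64(18.13850180172428))
(array([ 668.45940729, -157.86778277,   49.49858495]), np.float64(0.20659083941161058))
from [ 669.5 -162.8  166.3] yaw -1.63 j1,j7 [-0.38 -0.91] travel [-0.07, -0.39, 12.63] twists ['(np.float64(-3.137), [0.0, -0.001, 3.137])', '(np.float64(0.005), [0.001, 0.0, -0.005])']
```

View pics/w9.png

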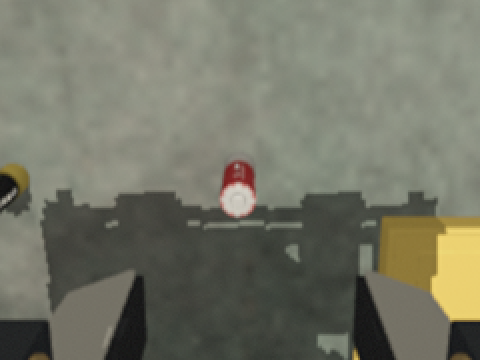

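The wanted red battery sits at crop (238,185); its top is at (668.5,-157.9,49.5), which agrees with 50 mm. The black/yellow one is away at the left (10,185). Gripping.

Emit:
move_arm --increments '[{"gripper": 0.2,"travel": [-0.1,-0.49,4],"twist": [0,0,0]},{"gripper": 0.2,"travel": [-0.1,-0.49,8],"twist": [0,0,0]},{"gripper": 0.2,"travel": [-0.1,-0.49,11.5],"twist": [0,0,0]},{"gripper": 0.2,"travel": [-0.1,-0.49,13.2],"twist": [0,0,0]},{"gripper": 0.2,"travel": [-0.1,-0.49,13.2],"twist": [0,0,0]},{"gripper": 0.2,"travel": [-0.1,-0.49,13.2],"twist": [0,0,0]},{"gripper": -1,"travel": [-0.1,-0.49,13.2],"twist": [0,0,0]},{"gripper": -1,"travel": [-0.1,-0.49,13.2],"twist": [0,0,0]},{"gripper": -1,"travel": [-0.1,-0.49,13.2],"twist": [0,0,0]},{"gripper": -1,"travel": [-0.1,-0.49,13.2],"twist": [0,0,0]},{"gripper": -1,"travel": [-0.1,-0.49,13.2],"twist": [0,0,0]},{"gripper": -1,"travel": [-0.1,-0.49,13.2],"twist": [0,0,0]},{"gripper": -1,"travel": [-0.1,-0.49,13.2],"twist": [0,0,0]},{"gripper": -1,"travel": [-0.1,-0.49,13.2],"twist": [0,0,0]},{"gripper": -1,"travel": [-0.1,-0.49,13.2],"twist": [0,0,0]},{"gripper": -1,"travel": [-0.1,-0.49,13.2],"twist": [0,0,0]}]' --squeeze 20

```text
time_s: 29.15
position: [669.7, -155.9, 34.3]
eef_rot: [-0.0, 1.0, -0.028, 0.0]
contact_force: [1.4, 0.9, 3.8]
finger_gap: 14.4
grip_force: 20.0
```

Emit:
move_arm --increments '[{"gripper": -1,"travel": [0,0,-4],"twist": [0,0,0]},{"gripper": -1,"travel": [0,0,-9],"twist": [0,0,0]},{"gripper": -1,"travel": [-7.3,12.2,-9],"twist": [0,0,0]},{"gripper": -1,"travel": [-7.3,12.2,-9],"twist": [0,0,0]},{"gripper": -1,"travel": [-7.3,12.2,-9],"twist": [0,0,0]},{"gripper": -1,"travel": [-7.3,12.2,-9],"twist": [0,0,0]},{"gripper": -1,"travel": [-7.3,12.2,-9],"twist": [0,0,0]},{"gripper": -1,"travel": [-7.3,12.2,-5],"twist": [0,0,0]},{"gripper": -1,"travel": [-7.3,12.2,-2],"twist": [0,0,0]},{"gripper": -1,"travel": [-7.3,12.2,-0.8],"twist": [0,0,0]},{"gripper": -1,"travel": [-7.3,12.2,-0.35],"twist": [0,0,0]},{"gripper": -1,"travel": [-7.3,12.2,-0.35],"twist": [0,0,0]},{"gripper": -1,"travel": [-7.3,12.2,-0.35],"twist": [0,0,0]},{"gripper": -1,"travel": [-7.3,12.2,-0.35],"twist": [0,0,0]}]'

```text
time_s: 30.55
position: [590.6, -273.7, 38.5]
eef_rot: [0.0, 1.0, -0.028, 0.001]
contact_force: [0.0, -0.3, -0.2]
finger_gap: 14.3
grip_force: 20.0
```

Emit:
move_arm --increments '[{"gripper": -1,"travel": [0,0,0.13],"twist": [0,0,0]},{"gripper": -1,"travel": [0,0,0.13],"twist": [0,0,0]},{"gripper": -0.35,"travel": [0,0,0.13],"twist": [0,0,0]},{"gripper": -0.35,"travel": [0,0,0.13],"twist": [0,0,0]},{"gripper": -0.35,"travel": [0,0,0.13],"twist": [0,0,0]},{"gripper": -0.35,"travel": [0,0,-2],"twist": [0,0,0]},{"gripper": -0.35,"travel": [0,0,-6],"twist": [0,0,0]},{"gripper": -0.35,"travel": [0,0,-10],"twist": [0,0,0]},{"gripper": -0.35,"travel": [-15.5,-26.6,-26],"twist": [0,0,0]},{"gripper": -0.35,"travel": [-15.5,-26.6,-26],"twist": [0,0,0]},{"gripper": -0.35,"travel": [-15.5,-26.6,-26],"twist": [0,0,0]},{"gripper": -0.35,"travel": [-15.5,-26.6,-26],"twist": [0,0,0]},{"gripper": -0.35,"travel": [-15.5,-26.6,-26],"twist": [0,0,0]},{"gripper": -0.35,"travel": [-15.5,-26.6,-26],"twist": [0,0,0]},{"gripper": -0.35,"travel": [-15.5,-26.6,-26],"twist": [0,0,0]},{"gripper": -0.35,"travel": [-15.5,-26.6,-26],"twist": [0,0,0]},{"gripper": -0.35,"travel": [-15.5,-26.6,-26],"twist": [0,0,0]},{"gripper": -0.35,"travel": [-15.5,-26.6,-26],"twist": [0,0,0]}]'

```text
time_s: 32.35
position: [450.1, 0.6, 297.6]
eef_rot: [-0.001, 1.0, -0.028, 0.0]
contact_force: [0.3, -0.6, 0.3]
finger_gap: 29.8
grip_force: 0.0
```

```bash
python3 - <<'E'
from h import *
im=camera('top');ct=calibration('top');cv2.imwrite('pics/end.png',im[:,:,::-1])
def loc(X,c,yaw): d=np.array(X[:2])-c;return np.array([[np.cos(yaw),np.sin(yaw)],[-np.sin(yaw),np.cos(yaw)]])@d
B=((518,293.5),.053);Y=((542.3,-320.5),-.054)
def show(n,T,lo,hi,z,roi,amin):
    for b in blobs(im,lo,hi,amin,roi)[1]:
        q=np.array([loc(plane(ct,p[0],z),*T) for p in b[3]]);print(n,b[1],'local min',q.min(0).round(),'max',q.max(0).round())
rb=(108,222,192,302);ry=(374,204,458,278)
show('driver',B,(3,120,90),(20,255,255),13,rb,15);show('padlock',B,(10,40,90),(34,200,255),30,rb,15);
show('driver shaft',B,(0,0,120),(179,70,255),13,(108,258,192,300),5)
show('multitool dark',Y,(0,0,0),(179,255,75),20,ry,25);show('headlamp button',Y,(3,150,90),(17,255,255),39,ry,8)
show('lamp body',Y,(0,20,40),(19,140,200),30,ry,40)
show('red',Y,(165,90,40),(179,255,255),40,ry,5);show('white',Y,(0,0,130),(179,70,255),53,ry,5)
E
```

```text
driver 197 local min [-52. -66.] max [-34.  -4.]
padlock 15 local min [92. 61.] max [94. 89.]
padlock 999 local min [-103. -105.] max [ 63. -14.]
padlock 113 local min [ 36. -74.] max [ 53. -34.]
driver shaft 54 local min [-45.  -2.] max [-41.  71.]
driver shaft 40 local min [-98. -91.] max [-77. -61.]
driver shaft 6 local min [-96. -70.] max [-95. -58.]
multitool dark 62 local min [ 19. -59.] max [ 70. -33.]
multitool dark 287 local min [-51. -51.] max [-34.  52.]
headlamp button 21 local min [ 42. -57.] max [ 51. -46.]
lamp body 286 local min [ 18. -66.] max [ 71. -28.]
lamp body 66 local min [-51. -11.] max [-37.  35.]
red 6 local min [40. 54.] max [47. 56.]
white 132 local min [ 24. -56.] max [ 64. -36.]
white 25 local min [40. 43.] max [51. 54.]
white 13 local min [-47.  44.] max [-40.  51.]
white 12 local min [-47. -40.] max [-40. -34.]
```

```bash
python3 -c "
from station import job
print(job.sign_off())"
```

```text
the job is handed in; nothing more can be done
None
```

Both kits are made up and handed in at about 32 s: a last top-camera measurement put all five items inside their bays, and I never touched the black-handled screwdriver or the black-and-yellow battery.

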